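# Mount the dog whelk and press its label holder home

## Task

Set the dog whelk's wooden mount upright into the square pocket on top of the display shelf, let go, and swing the locking lever fully shut over its edge. Then push the steel label holder's tongue into the slot behind the shelf's front lip, feeling it against the spring, until its upright face is home against the lip, and finish while still holding it pressed there with the gripper (the spring would push it out again). Leave the other things on the table where they are.

Things in the scene. Friction and masses are not known exactly. Their poses are not given: they have to be found in the camera images.
- shelf: fixed pale wooden display shelf, 150 mm deep (x) and 190 mm wide (y from -85 to +105 mm, x from -80 to +70), top at z = 26 mm, turned up to 0.25 rad. Origin on the table; -x is the front, facing the robot; the front edge of the top board is the lip. Before it a ledge, 8 mm high, 100 mm wide, sticks out 35 mm.
- pocket (a point): centre of the floor of the square pocket on the shelf top, at (10, 0, 26) mm in the shelf frame: 50 mm square inside, dark walls 10 mm high and 4 mm thick, sides along the shelf's x and y. Axes as the shelf's.
- slot (a point): middle of the slot's mouth, on the slot floor in the plane of the lip, at (-80, 0, 8) mm in the shelf frame; axes as the shelf's. The slot opens to -x below the lip, 48 mm wide, 10 mm high, its floor level with the ledge. A spring-loaded stop begins 28 mm inside.
- stop_plate (a point): middle of the top edge of the upright metal stop plate on the lip, right above the slot mouth, at (-80, 0, 50) mm in the shelf frame. The plate is 36 mm wide, 4 mm thick, flush with the lip in front; the holder's face comes to rest flat against it (the face is 7 mm wider on each side).
- spring (a joint): travel of the spring stop in the slot, in m: 0 free (3 N to start it), about 0.012 with the holder home (7 N), at most 0.016. It springs back.
- lever (a joint): locking lever beside the pocket, rad: 0 open (handle arm points to the shelf's -x), 1.571 fully shut against its stop (handle arm points to the shelf's +y, nose over the edge of the mount); turns clockwise seen from above, stays where it is left, takes about 1.2 N at the pin. Starts at 0 to 0.3.
- pivot (a point): the lever's pivot axis, at (10, 44, 58) mm in the shelf frame. Handle arm 50 mm from pivot to pin, nose 28.5 mm the other way, both 12 mm wide, underside 58 mm above the table.
- pin_top (a point): top of the lever's upright round black handle pin, 86 mm above the table; the pin is 12 mm thick and its upper 22 mm stand free above the arm. Moves with the lever.
- whelk: loose dog whelk shell on a dark wooden mount: mount 44 x 44 mm, 30 mm high, with the shell (20 mm wide, 30 mm tall, spire up) fixed on its top centre; about 80 g. Origin: centre of the underside, z up, x and y along the mount's sides. May go into the pocket any way round; fingers reaching lower than 10 mm above its underside would meet the pocket walls.
- holder: loose steel label holder, L-shaped, standing on its tongue: upright face 50 mm wide (y), 8 mm thick (x from -8 to 0), 55 mm high with a paper card on its -x side, and a flat tongue 42 mm wide, 5 mm thick (z 0 to 5), reaching from x = 0 to +40 mm. Origin: bottom middle of the face's tongue side, the plane that meets the lip; x along the tongue, z up. About 90 g.
- cuttlebone: bystander, to be left alone: chalky white cuttlebone, a 120 mm long, 54 mm wide, 22 mm thick pointed oval lying flat, roughly along x; origin at its underside
- weight: bystander, to be left alone: brass balance weight, 38 mm wide, 52 mm tall with a knob; origin at its underside
- stopper: bystander, to be left alone: frosted glass stopper, 36 mm wide, 52 mm tall; origin at its underside
- magnifier: bystander, to be left alone: black magnifier, 72 mm disc with an 85 mm handle towards the robot, lying flat; origin at its underside
- jar: bystander, to be left alone: small lidded jar, 52 mm wide, 75 mm tall; origin at its underside
- limpet: bystander, to be left alone: white limpet shell, a 52 mm wide, 23 mm high cone; origin at its underside
Things that resemble listed ones, but are neither listed nor needed, are in the scene too. What is shaped like the holder but green is not meant.

How it is judged:
By the outcome, as a careful person would: the job done as asked, in the order asked, and still so for the second after the job is handed in, while the arm keeps its last pose, push and grip.
It also fails if it takes over 66 s, if anything falls off the work surface, if the arm or the gripper's body presses on something with over 40 N, if the wrist force passes 120 N, or if a joint passes its speed limit or range.

## Robot

A 6-joint arm with a two-finger parallel gripper is mounted at the origin on the work surface. World frame = base frame: x ahead of the robot, y to its left, z up, the work surface at z = 0. Lengths are in m, angles in rad, forces in N, time in s.
With the tool pointing down it reaches from about 0.25 to 0.775 m from the base axis. Payload 4 kg.
Tool frame: the origin (TCP) lies at the very end of the fingers, on their centre line; the grasp point (between the pads) lies 19 mm behind it; z points along the fingers, y is the line along which they close (so a half turn about z gives the same grasp; the last joint's range is limited). The gripper opens to 94 mm and grips with 3 to 60 N. Pads are 16 mm wide; open, the fingers measure 119 mm over their backs; the gripper's body (75 mm by 177 mm) begins 78 mm behind the grasp point.
Start: joints at [-1.254, 0.087, 1.371, -0, 1.684, -0.103], TCP at [0.224, -0.502, 0.182] pointing down, gripper open.
Joint ranges: [-3.1, 3.1], [-0.76, 2.03], [0.27, 2.55], [-1.08, 4.22], [0.17, 2.65], [-2.57, 2.57]. Speed limits (rad/s): [2.79, 2.79, 3.14, 3.14, 3.14, 3.14].

## Interface

Orientations are given as a unit quaternion [x, y, z, w].
In Python, from bench import env gives the robot as it stands. The module is installed in compiled form; this text tells all that it offers.
- The arm moves only by the shell command python3 -m creep 'ROWS' [FORCE]. ROWS is JSON, a list of rows, each a list of 7 numbers: the shift along the tool's x, y, z in mm, then the turn, a rotation vector about the tool's x, y, z in rad, then the opening, from 0 (shut) to 1 (fully open). A call has 1 to 12 rows; each row shifts and turns the commanded pose from where the row before left it, along the tool's axes as they then stand; what a row does not reach is not made up. A row lasts 1/12 s, in which the tool goes at most 41.7 mm and 7.16 degrees, less where a joint would pass 70% of its speed; a pose out of reach is approached as far as the arm can. A call is refused whole if a number of a shift passes 41.7 or a number of a turn 0.125, either way. A call with a gripper value outside its range is refused whole. The fingers move at their own pace and stop on an object; FORCE is the grip in N (left out, the last holds). Time passes only in rows, so rows that do not move let the fingers close. It gives the time, the measured TCP pose, the force, the opening and the grip force at its end, in the units of the state.
- env.sense(): the state, without advancing time (a new reading comes with each control period).
- env.camera(name): name is "scene" or "top" or "wrist"; returns a dict with "image" (480x640x3 uint8, red, green, blue), "z_map" (480x640 float32, m along the optical axis (not along the pixel's ray), 0 where there is no reading), "fx", "fy", "cx", "cy" (pixels), "rvec" (rotation vector, rad) and "tvec" (3), from world to camera coordinates, as OpenCV has them. Camera axes: x right, y down, z forward; pixel columns grow to the right and rows downward; lengths in m; the calibration is good to about 2 mm. The wrist camera is an equidistant fisheye: a pixel r from the principal point sees the ray r / f radians off the axis. A picture is of the moment at which its call begins.
- env.job_done(): hands the job in; it is judged then, once.
The state is a dict: "time": time; "joints": joint angles; "joint_vel": joint speeds; "joint_torque": joint torques, N m; "tcp_pos": TCP position; "tool_rot": TCP orientation; "ft_force": force on the tool from outside, world axes, zero at the start; "wrist_torque": the same for the moment, N m; "grip_width": opening from 0.0 (shut) to 1.0 (fully open); "grip_force": force on a finger pad.
Only numpy, scipy, OpenCV 4.12 (cv2) and the standard library are available. Lean on these libraries where they do the work, as an engineer would, in place of code of your own. Each camera call takes 0.05 s, during which the arm holds its last target. There are 200 camera calls.

## Working session

There is one attempt and no reset: what is moved stays moved. The work goes in short steps, Python scripts to look and compute and a shell command to move; the robot and the scene stay as the last step left them, time stands still between calls to the robot, and variables do not carry over. Pictures are saved under pics/ and viewed, at most 10 in all, crops included, and the job is handed in when it is done.

```bash
mkdir -p pics; cat > h.py <<'E'
from bench import env
import numpy as np, cv2
def cam(n):
    c=env.camera(n); R=cv2.Rodrigues(np.array(c["rvec"],float))[0]; c["R"]=R; c["t"]=np.array(c["tvec"],float).ravel(); return c
def save(c,fn,box=None,s=1):
    im=c["image"][:,:,::-1]
    if box: x0,y0,x1,y1=box; im=im[y0:y1,x0:x1]
    im=cv2.resize(im,None,fx=s,fy=s,interpolation=cv2.INTER_CUBIC); cv2.imwrite("pics/"+fn,im)
def cloud(c):
    v,u=np.mgrid[0:480,0:640]; z=c["z_map"]
    P=np.stack([(u-c["cx"])/c["fx"]*z,(v-c["cy"])/c["fy"]*z,z],-1)
    return (P-c["t"])@c["R"]
E
python3 - <<'E'
from h import *
import pickle
for n in("top","scene"):
    c=cam(n); save(c,n+"0.png"); pickle.dump(c,open(n+"0.pkl","wb")); print(n,c["fx"],c["cx"],c["cy"],-c["R"].T@c["t"], (c["z_map"]>0).mean())
print(env.sense())
E
```

```text
top 554.8680432629487 324.92464643102966 245.8890363898188 [0.22417931 0.01831697 1.50551965] 0.9958951822916666
scene 538.3876679472583 329.9699048546596 238.09886454489433 [1.09711378 0.24953192 1.03417828] 0.9959505208333334
{'time': 0.1, 'joints': array([-1.25411805e+00,  8.78905087e-02,  1.37206299e+00,  1.33675226e-05,
        1.68358580e+00, -1.03078004e-01]), 'joint_vel': array([-0.00010482, -0.00083924, -0.00422149, -0.00132088, -0.00049573,
        0.00022261]), 'joint_torque': array([ 2.62142079e-03, -3.41249549e+01, -3.03302693e+01,  7.20576639e-02,
        3.03692627e-02, -9.63174057e-05]), 'tcp_pos': array([ 0.22399412, -0.50175073,  0.18093647]), 'tool_rot': array([ 9.78055691e-01,  2.08341347e-01, -9.71492862e-05, -9.68484710e-04]), 'ft_force': array([-0.58339056, -0.04906469,  0.35829994]), 'wrist_torque': array([-0.00851827, -0.01653888,  0.00594612]), 'grip_force': 0.0, 'grip_width': 0.9979571514663759}
```

View pics/top0.png

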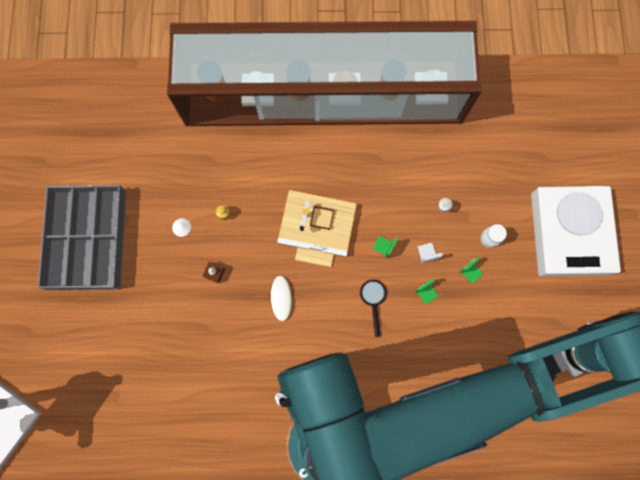

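View pics/scene0.png

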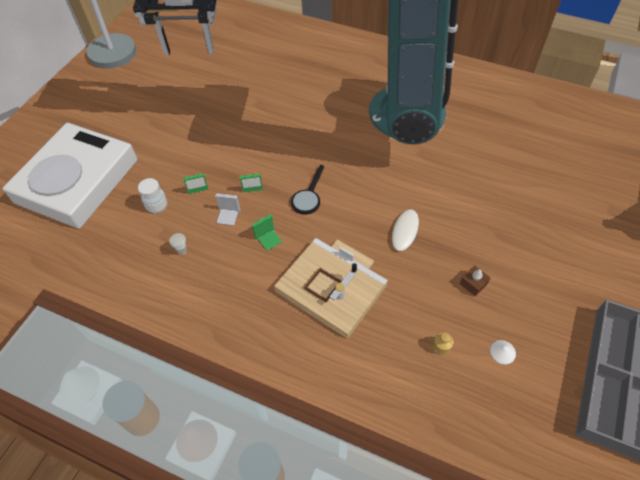

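The top view shows the whelk at (214,271), the silver holder at (429,253), the shelf centred at (318,222) with its lever pin near (303,228), and green look-alikes at (385,246), (428,292) and (472,270). Next I'll measure these in both views.

```bash
cat > m.py <<'E'
from h import *
import pickle
def rect(P,lab):
    r=cv2.minAreaRect((P[:,:2]*1000).astype(np.float32)); print(lab,len(P),"c",np.round(r[0],1),"size",np.round(r[1],1),"ang",round(r[2],1),"zmed",np.round(np.percentile(P[:,2],[5,50,95])*1000,1))
for n in("top","scene"):
    c=pickle.load(open(n+"0.pkl","rb")); X=cloud(c); 
    tab=X[(X[...,0]>.3)&(X[...,0]<.6)&(abs(X[...,1])<.3)&(abs(X[...,2])<.008)]; print(n,"table z",np.median(tab[:,2]))
    def sel(b,z0,z1): return X[(X[...,0]>b[0])&(X[...,0]<b[1])&(X[...,1]>b[2])&(X[...,1]<b[3])&(X[...,2]>z0)&(X[...,2]<z1)]
    g=X[{"top":(271,214),"scene":(281,476)}[n]]; print("whelk px",g)
    b=(g[0]-.06,g[0]+.06,g[1]-.06,g[1]+.06)
    rect(sel(b,.024,.036),"mount top"); rect(sel(b,.04,.075),"shell"); 
    g=X[{"top":(255,430),"scene":(215,228)}[n]]; print("holder px",g)
    b=(g[0]-.055,g[0]+.055,g[1]-.045,g[1]+.045)
    rect(sel(b,.015,.07),"face");rect(sel(b,.046,.07),"face top");rect(sel(b,.003,.07),"all")
    g=X[{"top":(222,318),"scene":(285,330)}[n]]; b=(g[0]-.15,g[0]+.15,g[1]-.15,g[1]+.15)
    rect(sel(b,.019,.033),"shelf top"); rect(sel(b,.07,.1),"pin"); 
    rect(sel((b[0],b[1],b[2],b[3]),.046,.054),"plate top?");rect(sel(b,.0345,.038),"pocket walls")
E
python3 m.py; python3 - <<'E'
from h import *
import pickle
a=pickle.load(open("top0.pkl","rb"));b=pickle.load(open("scene0.pkl","rb"))
f=lambda c,x,y,w,h,s:cv2.resize(c["image"][y:y+h,x:x+w,::-1],None,fx=s,fy=s,interpolation=cv2.INTER_CUBIC)
A=f(a,272,185,90,90,4.4)[:396,:396];B=f(b,270,235,120,100,3.3)
C=np.hstack([f(a,194,250,40,40,5),f(a,409,235,40,40,5),f(b,456,260,40,40,5),f(b,208,190,40,40,5)])
h=330;cv2.imwrite("pics/c1.png",np.vstack([np.hstack([A[:330+66],np.zeros((396,4,3),np.uint8),cv2.resize(B,(400,333)) if 0 else np.vstack([B,np.zeros((66,B.shape[1],3),np.uint8)])])[:,:800],C[:, :800]] if A.shape[1]+4+B.shape[1]>=800 else [np.hstack([A,np.vstack([B,np.zeros((66,396,3),np.uint8)]),np.zeros((396,8,3),np.uint8)]),C]))
E
```

```text
top table z 0.00025993526052862676
whelk px [0.44912722 0.29758417 0.04789402]
mount top 220 c [452.5 305.9] size [45.5 43.8] ang 67.2 zmed [25.6 29.8 34.2]
shell 39 c [452.5 305.8] size [16.7 16.6] ang 1.7 zmed [41.8 49.7 61.3]
holder px [ 0.48348427 -0.27660435  0.05434646]
face 94 c [ 480.8 -281.7] size [ 9.  51.2] ang 14.4 zmed [22.8 51.8 59. ]
face top 67 c [ 480.8 -281.7] size [ 9.  51.2] ang 14.2 zmed [48.6 53.9 59.6]
all 410 c [ 483.5 -276.5] size [ 89.3 109.8] ang 90.0 zmed [ 3.2  5.9 55.4]
shelf top 3284 c [539.8  34.5] size [190.  243.8] ang 77.9 zmed [20.9 26.  31. ]
pin 32 c [580.  60.] size [16.3 57.9] ang 79.4 zmed [70.2 80.6 87.5]
plate top? 23 c [511.1  30.1] size [35.7  4.8] ang 76.1 zmed [47.7 50.5 53.6]
pocket walls 79 c [561.8  20.5] size [175.3 130.9] ang 89.3 zmed [34.6 35.5 37.5]
scene table z -0.0006495110936697066
whelk px [0.46175846 0.307619   0.03041695]
mount top 320 c [453.7 304.6] size [44.2 49. ] ang 67.5 zmed [25.4 28.9 32.5]
shell 69 c [455.5 304.5] size [16.1 18. ] ang 0.3 zmed [40.7 47.5 57.9]
holder px [ 0.50181435 -0.27542288  0.0085067 ]
face 265 c [ 483.9 -283.7] size [12.6 50.4] ang 13.3 zmed [17.7 40.4 55.8]
face top 102 c [ 482.8 -284. ] size [11.2 50.4] ang 14.6 zmed [47.3 52.4 56.6]
all 509 c [ 502.8 -273.1] size [ 76.5 106.2] ang 82.0 zmed [ 3.5 17.1 54.7]
shelf top 5154 c [584.7  22.6] size [192.8 153.9] ang 78.0 zmed [21.8 25.2 28.7]
pin 48 c [584.   58.1] size [ 9.9 64.2] ang 75.4 zmed [70.2 82.8 86.8]
plate top? 47 c [555.7  46.3] size [117.9  28.1] ang 22.6 zmed [46.4 48.8 51.4]
pocket walls 122 c [571.8  27.3] size [ 79.9 118.4] ang 78.5 zmed [34.6 35.6 37.7]
```

View pics/c1.png

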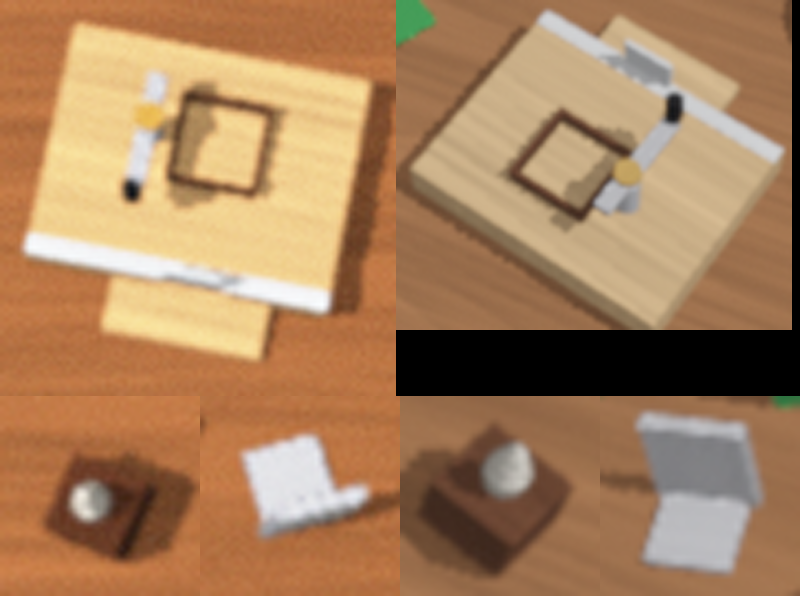

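The crops show the shelf turned clockwise with the lever open (pin at crop (132,188), pivot at (148,112)). The mount, pocket walls and the holder with its tongue to +x are all distinct. From both views:

| Item | Position (mm) | Yaw |
|---|---|---|
| Shelf origin | (587.5, 13) | -12° |
| Whelk | (453, 305) | -22.7° |
| Holder face | (482, -283) | +14.3° |

The heights (30, 52 and 26 mm) fit. I'll go over the shelf first for a close look.

```bash
cat > goal.py <<'E'
import sys
from h import *
from scipy.spatial.transform import Rotation as Ro
# goal x y z(mm) yaw(deg of tool x): turn about tool z first, then shift in new tool axes
def goal(x,y,z,yaw):
    s=env.sense(); R=Ro.from_quat(s["tool_rot"]); p=s["tcp_pos"]*1000
    a=np.radians(yaw); T=Ro.from_matrix(np.array([[np.cos(a),np.sin(a),0],[np.sin(a),-np.cos(a),0],[0,0,-1]]))
    d=np.array([x,y,z])-p
    print("t",s["time"],"tcp",p.round(1),"yaw",np.degrees(np.arctan2(*R.as_matrix()[[1,0],0])).round(2),"F",s["ft_force"].round(1),"grip",s["grip_width"].round(3),s["grip_force"])
    print("turn(tool rv)",(R.inv()*T).as_rotvec().round(4),"shift after",T.inv().apply(d).round(1),"shift in present axes",R.inv().apply(d).round(1))
if __name__=="__main__": goal(*map(float,sys.argv[1:]))
E
python3 goal.py 540 15 250 78
```

```text
Traceback (most recent call last):
  File "goal.py", line 11, in <module>
    if __name__=="__main__": goal(*map(float,sys.argv[1:]))
                             ~~~~^^^^^^^^^^^^^^^^^^^^^^^^^^
  File "goal.py", line 9, in goal
    print("t",s["time"],"tcp",p.round(1),"yaw",np.degrees(np.arctan2(*R.as_matrix()[[1,0],0])).round(2),"F",s["ft_force"].round(1),"grip",s["grip_width"].round(3),s["grip_force"])
                                                                                                                                          ^^^^^^^^^^^^^^^^^^^^^
AttributeError: 'float' object has no attribute 'round'
```

```bash
sed -i 's/s\["grip_width"\].round(3)/round(s["grip_width"],3)/' goal.py; python3 goal.py 540 15 250 78
```

```text
t 0.1 tcp [ 224.  -501.8  180.9] yaw 24.05 F [-0.6 -0.   0.4] grip 0.998 0.0
turn(tool rv) [-0.0017 -0.0011 -0.9416] shift after [571.2 201.7 -69.1] shift in present axes [ 499.2 -343.2  -68.3]
```

```bash
python3 -m creep '[[0,0,-4.3,0,0,-0.1177,1],[0,0,-4.3,0,0,-0.1177,1],[0,0,-4.3,0,0,-0.1177,1],[0,0,-4.3,0,0,-0.1177,1],[0,0,-4.3,0,0,-0.1177,1],[0,0,-4.3,0,0,-0.1177,1],[0,0,-4.3,0,0,-0.1177,1],[0,0,-4.3,0,0,-0.1177,1]]' 20
python3 -m creep '[[35.7,12.6,-2.2,0,0,0,1],[35.7,12.6,-2.2,0,0,0,1],[35.7,12.6,-2.2,0,0,0,1],[35.7,12.6,-2.2,0,0,0,1],[35.7,12.6,-2.2,0,0,0,1],[35.7,12.6,-2.2,0,0,0,1],[35.7,12.6,-2.2,0,0,0,1],[35.7,12.6,-2.2,0,0,0,1]]'
python3 -m creep '[[35.7,12.6,-2.2,0,0,0,1],[35.7,12.6,-2.2,0,0,0,1],[35.7,12.6,-2.2,0,0,0,1],[35.7,12.6,-2.2,0,0,0,1],[35.7,12.6,-2.2,0,0,0,1],[35.7,12.6,-2.2,0,0,0,1],[35.7,12.6,-2.2,0,0,0,1],[35.7,12.6,-2.2,0,0,0,1]]'
python3 - <<'E'
from h import *
import pickle
c=cam("wrist"); save(c,"w1.png"); pickle.dump(c,open("w1.pkl","wb")); print(c["fx"],c["cx"],c["cy"],-c["R"].T@c["t"],c["R"],c["z_map"][240,320]); print({k:v for k,v in c.items() if k not in("image","z_map")})
E
python3 goal.py 453 305 100 67.3
```

```text
time: 0.77
tcp_pos: [0.2241, -0.5019, 0.2159]
tool_rot: [0.775, 0.632, 0.0, -0.001]
ft_force: [-0.1, 0.4, 0.2]
grip_width: 0.997
grip_force: 0.0
time: 1.43
tcp_pos: [0.3825, -0.242, 0.2337]
tool_rot: [0.777, 0.629, -0.0, -0.0]
ft_force: [1.3, -0.5, -0.8]
grip_width: 1.001
grip_force: 0.0
time: 2.1
tcp_pos: [0.5405, 0.0165, 0.2511]
tool_rot: [0.777, 0.629, -0.0, -0.0]
ft_force: [0.6, -1.1, -0.6]
grip_width: 0.999
grip_force: 0.0
371.64829954431775 326.1540284997373 234.87081313792675 [0.55724379 0.08924132 0.45452701] [[ 0.97813414 -0.20796921 -0.00155481]
 [-0.20040652 -0.94451057  0.26026334]
 [-0.05559529 -0.25426086 -0.96553642]] 0.44623998
{'fx': 371.64829954431775, 'fy': 371.64829954431775, 'cx': 326.1540284997373, 'cy': 234.87081313792675, 'rvec': array([-2.86385119,  0.30079034,  0.04209407]), 'tvec': array([-0.52579302,  0.07766794,  0.49253308]), 'R': array([[ 0.97813414, -0.20796921, -0.00155481],
       [-0.20040652, -0.94451057,  0.26026334],
       [-0.05559529, -0.25426086, -0.96553642]]), 't': array([-0.52579302,  0.07766794,  0.49253308])}
t 2.15 tcp [543.2  22.4 250.4] yaw 78.41 F [1.3 2.  0.3] grip 0.998 0.0
turn(tool rv) [-0.0008 -0.0055  0.1939] shift after [ 225.9 -192.2  150.4] shift in present axes [ 257.9 -145.1  151.9]
```

View pics/w1.png

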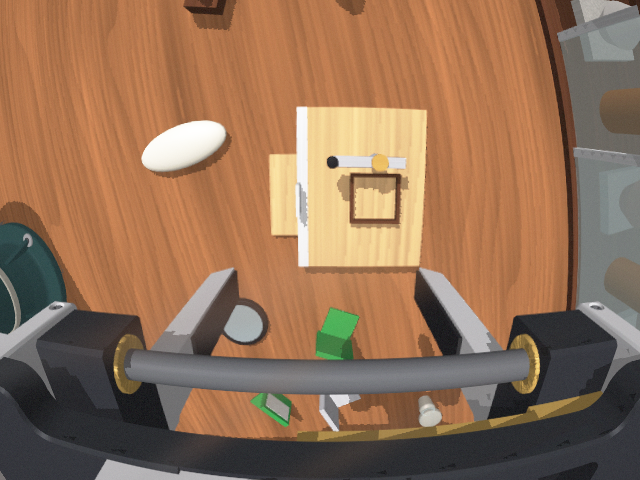

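The wrist view shows the shelf clearly: pocket walls with corners near (351,173), (399,174), (400,222) and (350,222), pin at (332,162), pivot at (380,162), and plate around (301,203). I'll unproject these.

```bash
cat >> h.py <<'E'
def wray(c,u,v):
    q=np.stack([np.asarray(u,float)-c["cx"],np.asarray(v,float)-c["cy"]],-1); r=np.linalg.norm(q,axis=-1)+1e-9; th=r/c["fx"]
    return np.concatenate([q/r[...,None]*np.tan(th)[...,None],np.ones(r.shape+(1,))],-1)
def wcloud(c):
    v,u=np.mgrid[0:480,0:640]; return (wray(c,u,v)*c["z_map"][...,None]-c["t"])@c["R"]
def wpt(c,u,v,z):  # pixel onto plane z (m) -> mm
    d=wray(c,np.array([u]),np.array([v]))[0]@c["R"]; o=-c["R"].T@c["t"]; return ((o+d*(z-o[2])/d[2])*1000).round(1)
E
python3 - <<'E'
from h import *
import pickle
c=pickle.load(open("w1.pkl","rb")); X=wcloud(c)*1000
for n,(u,v) in dict(tab=(250,80),board=(380,245),pocketfloor=(375,197),wall=(352,197),pin=(332,161),pivot=(380,162),lip=(302,130),plate=(300,200),ledge=(285,190),whelk=(205,5)).items(): print(n,X[v,u].round(1))
m=(X[...,2]>21)&(X[...,2]<31)&(abs(X[...,0]-585)<130)&(abs(X[...,1]-15)<130)
m[:,430:]=0; m[270:]=0
r=cv2.minAreaRect(X[m][:,:2].astype(np.float32)); print("shelf top",r)
s=X[m][:,:2]; 
# dark walls
im=c["image"].astype(int).sum(-1); w=np.zeros_like(m); w[165:230,343:407]=1; w&=(im<230)&(X[...,2]>31)&(X[...,2]<40)
for lo in (31,34): 
    q=X[w&(X[...,2]>lo)]; print("walls",len(q),cv2.minAreaRect(q[:,:2].astype(np.float32)),np.median(q[:,2]))
for u,v in((350.5,173.5),(399.5,174),(400,222.5),(350,222)): print(wpt(c,u,v,.036))
print("pin",wpt(c,332,161.5,.086),"pivot",wpt(c,380,162,.07))
E
```

```text
tab [481.4 179.5   2.7]
board [593.7 -49.3  27. ]
pocketfloor [598.2   9.4  25.7]
wall [571.2  17.   37.8]
pin [557.4  64.9  86.1]
pivot [606.   53.   70.3]
lip [531.5 103.1  27.7]
plate [513.   26.4  41.1]
ledge [494.3  37.3   7.9]
whelk [451.  283.4  29.9]
shelf top ((584.1839599609375, 22.457191467285156), (189.35215759277344, 151.1688690185547), 77.95999908447266)
walls 313 ((596.9094848632812, 10.899385452270508), (54.58934020996094, 57.34633255004883), 78.66770935058594) 36.47188520427973
walls 287 ((596.9104614257812, 10.904714584350586), (54.57543182373047, 57.35047912597656), 78.6726303100586) 36.560392755577496
[574.9  43.5  36. ]
[629.9  32.   36. ]
[620.9 -24.2  36. ]
[563.4 -11.6  36. ]
pin [557.3  64.4  86. ] pivot [606.  53.  70.]
```

Everything agrees: pocket (597, 11), shelf yaw -12.0°, pin (557.4, 64.6, 86), lever about 0. Next, over the whelk.

```bash
python3 -m creep '[[0,0,0,0,0,0.097,1],[0,0,0,0,0,0.097,1],[28.2,-24,11,0,0,0,1],[28.2,-24,11,0,0,0,1],[28.2,-24,11,0,0,0,1],[28.2,-24,11,0,0,0,1],[28.2,-24,11,0,0,0,1],[28.2,-24,11,0,0,0,1],[28.2,-24,11,0,0,0,1],[28.2,-24,11,0,0,0,1],[0,0,0,0,0,0,1],[0,0,0,0,0,0,1]]'
python3 - <<'E'
from h import *
import pickle
c=cam("wrist"); save(c,"w2.png"); pickle.dump(c,open("w2.pkl","wb")); X=wcloud(c)*1000
b=(abs(X[...,0]-453)<50)&(abs(X[...,1]-305)<50)
for z0,z1 in((22,38),(27,34),(42,75)):
    q=X[b&(X[...,2]>z0)&(X[...,2]<z1)]; print(z0,len(q),np.percentile(q[:,2],[10,50,90]) if len(q) else 0,cv2.minAreaRect(q[:,:2].astype(np.float32)) if len(q)>3 else 0)
E
python3 goal.py 453 305 12 67.3
```

```text
time: 3.15
tcp_pos: [0.4505, 0.2982, 0.1619]
tool_rot: [0.833, 0.553, -0.002, 0.0]
ft_force: [0.7, -0.7, -0.0]
grip_width: 1.003
grip_force: 0.0
22 1817 [29.5971016  30.6109597  31.63706153] ((451.7158203125, 304.64056396484375), (43.168922424316406, 44.237125396728516), 66.88021850585938)
27 1772 [29.67441132 30.63560648 31.65250242] ((451.7158203125, 304.64056396484375), (43.168922424316406, 44.237125396728516), 66.88021850585938)
42 347 [43.39598469 50.45427969 58.84563557] ((452.1353454589844, 303.92840576171875), (18.257097244262695, 18.583538055419922), 66.77407836914062)
t 3.2 tcp [451.6 297.2 162.8] yaw 66.97 F [-0.5 -0.2 -0.3] grip 0.999 0.0
turn(tool rv) [-0.0004  0.0019 -0.0058] shift after [  7.7  -1.7 150.8] shift in present axes [  8.   -1.7 150.8]
```

View pics/w2.png

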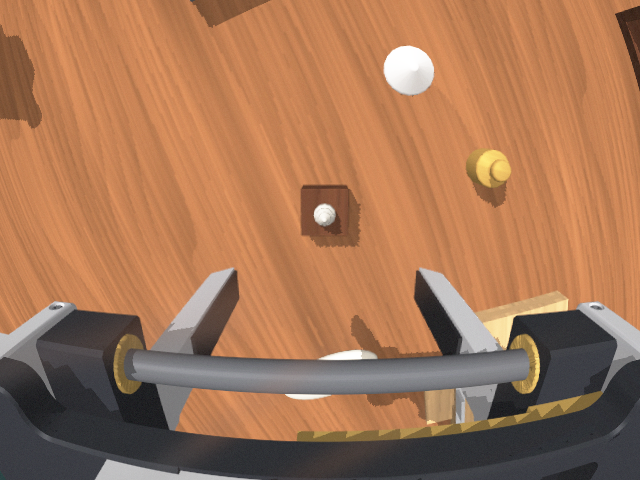

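The whelk's mount sits at (325,212) px and measures (452, 304.5) mm, top at 30.6 mm and yaw 66.9°. The fingers straddle it with free room, so I'll descend to 13 mm and grip.

```bash
python3 -m creep '[[6.9,-2.5,20,0,0,0,1],[0,0,26,0,0,0,1],[0,0,26,0,0,0,1],[0,0,26,0,0,0,1],[0,0,26,0,0,0,1],[0,0,15,0,0,0,1],[0,0,8,0,0,0,1],[0,0,3,0,0,0,1],[0,0,0,0,0,0,1],[0,0,0,0,0,0,1]]'
python3 goal.py 452 304.5 13 66.9
```

```text
time: 4.03
tcp_pos: [0.4539, 0.3047, 0.0151]
tool_rot: [0.835, 0.551, 0.001, 0.0]
ft_force: [0.6, 0.3, 0.2]
grip_width: 1.0
grip_force: 0.0
t 4.0333 tcp [453.9 304.7  15.1] yaw 66.83 F [0.6 0.3 0.2] grip 1.0 0.0
turn(tool rv) [ 0.0018 -0.0019 -0.0012] shift after [-0.9 -1.7  2.1] shift in present axes [-0.9 -1.7  2.1]
```

```bash
python3 -m creep '[[-0.5,-1,1.5,0,0,0,0.55],[0,0,0,0,0,0,0.4],[0,0,0,0,0,0,0.3],[0,0,0,0,0,0,0.3],[0,0,0,0,0,0,0.3],[0,0,0,0,0,0,0.3],[0,0,0,0,0,0,0.3],[0,0,0,0,0,0,0.3]]' 25
python3 goal.py 597 11 120 78
```

```text
time: 4.7
tcp_pos: [0.4513, 0.3047, 0.012]
tool_rot: [0.834, 0.551, -0.0, 0.0]
ft_force: [0.2, -0.2, -0.0]
grip_width: 0.47
grip_force: 0.0
t 4.7 tcp [451.3 304.7  12. ] yaw 66.89 F [ 0.2 -0.2 -0. ] grip 0.47 0.0
turn(tool rv) [ 0.      0.0002 -0.1939] shift after [-257.   203.5 -108. ] shift in present axes [-213.   249.2 -108. ]
```

```bash
python3 -m creep '[[0,0,0,0,0,0,0.3],[0,0,0,0,0,0,0.3],[0,0,0,0,0,0,0.3],[0,0,-10,0,0,0,0.3],[0,0,-30,0,0,0,0.3],[0,0,-30,0,0,0,0.3],[0,0,-30,0,0,0,0.3],[0,0,-8,0,0,-0.097,0.3],[0,0,0,0,0,-0.097,0.3]]'
python3 goal.py 597 11 120 78
```

```text
time: 5.45
tcp_pos: [0.4538, 0.306, 0.1256]
tool_rot: [0.776, 0.631, 0.005, 0.001]
ft_force: [0.9, 1.2, -0.3]
grip_width: 0.301
grip_force: 0.0
t 5.45 tcp [453.8 306.  125.6] yaw 78.27 F [ 0.9  1.2 -0.3] grip 0.301 0.0
turn(tool rv) [ 0.0072 -0.0059  0.0047] shift after [-258.8  201.4    5.6] shift in present axes [-259.8  200.1    5.5]
```

The fingers went past the mount's width, so the grasp failed. I'll look.

```bash
python3 - <<'E'
from h import *
import pickle
c=cam("wrist"); save(c,"w3.png"); pickle.dump(c,open("w3.pkl","wb")); X=wcloud(c)*1000
b=(abs(X[...,0]-453)<60)&(abs(X[...,1]-305)<60)
for z0,z1 in((22,38),(42,75)):
    q=X[b&(X[...,2]>z0)&(X[...,2]<z1)]; print(z0,len(q),np.percentile(q[:,2],[10,50,90]) if len(q) else 0,cv2.minAreaRect(q[:,:2].astype(np.float32)) if len(q)>3 else 0)
E
python3 goal.py 452 304.5 13 66.9
```

```text
22 2302 [29.68839138 30.6694516  31.5548614 ] ((451.8939514160156, 304.01190185546875), (45.183982849121094, 44.842533111572266), 67.19429016113281)
42 431 [43.21770477 50.71500297 58.65847524] ((452.04901123046875, 304.6444091796875), (17.76335906982422, 18.375404357910156), 78.55377960205078)
t 5.5 tcp [452.8 305.5 123.6] yaw 78.45 F [ 0.1 -0.5 -0.8] grip 0.302 0.0
turn(tool rv) [ 0.0041 -0.004   0.2015] shift after [ -1.2  -0.4 110.6] shift in present axes [ -1.5  -1.1 110.6]
```

View pics/w3.png

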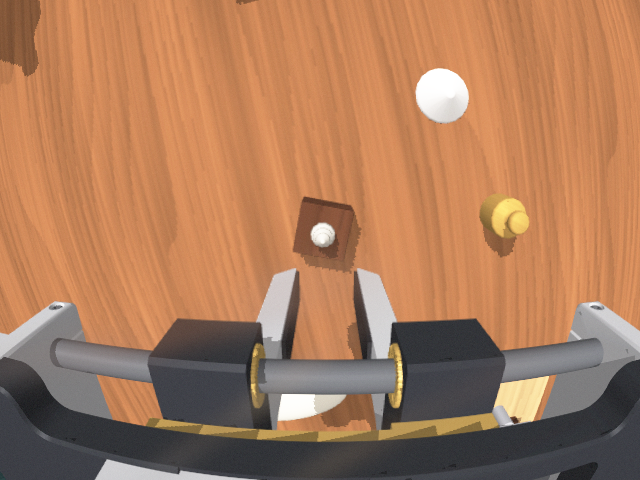

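The whelk stands unmoved at (325,233) px. The fingers may have been only just touching when I lifted, so I'll go down again, close with more time and check the grip force before lifting.

```bash
python3 -m creep '[[0,0,0,0,0,0.1,1],[0,0,0,0,0,0.1,1],[0,0,0,0,0,0,1],[0,0,0,0,0,0,1],[0,0,0,0,0,0,1],[0,0,0,0,0,0,1],[0,0,0,0,0,0,1],[0,0,0,0,0,0,1],[0,0,0,0,0,0,1]]'
python3 goal.py 452 304.3 12 66.9
```

```text
time: 6.25
tcp_pos: [0.4514, 0.3047, 0.12]
tool_rot: [0.836, 0.549, -0.0, 0.0]
ft_force: [0.1, -0.0, 0.4]
grip_width: 0.906
grip_force: 0.0
t 6.25 tcp [451.4 304.7 120. ] yaw 66.56 F [ 0.1 -0.   0.4] grip 0.906 0.0
turn(tool rv) [ 0.      0.0001 -0.006 ] shift after [-1.00e-01  7.00e-01  1.08e+02] shift in present axes [-1.00e-01  7.00e-01  1.08e+02]
```

```bash
python3 -m creep '[[0,0,28,0,0,0,1],[0,0,30,0,0,0,1],[0,0,30,0,0,0,1],[0,0,15,0,0,0,1],[0,0,5,0,0,0,0.7],[0,0,0,0,0,0,0],[0,0,0,0,0,0,0],[0,0,0,0,0,0,0],[0,0,0,0,0,0,0],[0,0,0,0,0,0,0]]' 30
python3 goal.py 452 304.3 12 66.9
python3 -m creep '[[0,0,0,0,0,0,0],[0,0,0,0,0,0,0],[0,0,0,0,0,0,0]]'
python3 -m creep '[[0,0,0,0,0,0,0],[0,0,0,0,0,0,0],[0,0,0,0,0,0,0],[0,0,0,0,0,0,0]]'
```

```text
time: 7.08
tcp_pos: [0.4524, 0.3052, 0.0137]
tool_rot: [0.836, 0.549, 0.002, 0.0]
ft_force: [0.5, 0.9, 0.5]
grip_width: 0.614
grip_force: 0.0
t 7.0833 tcp [452.4 305.2  13.7] yaw 66.54 F [0.5 0.9 0.5] grip 0.614 0.0
turn(tool rv) [ 0.002  -0.0023 -0.0062] shift after [-1.  -0.   1.7] shift in present axes [-1.  -0.   1.7]
time: 7.33
tcp_pos: [0.4515, 0.3047, 0.0123]
tool_rot: [0.836, 0.549, 0.0, 0.0]
ft_force: [0.1, 0.2, -0.1]
grip_width: 0.399
grip_force: 0.0
time: 7.67
tcp_pos: [0.4513, 0.3046, 0.012]
tool_rot: [0.836, 0.549, -0.0, 0.0]
ft_force: [-0.2, -0.2, -0.2]
grip_width: 0.197
grip_force: 30.0
```

```bash
python3 - <<'E'
from h import *
import pickle
c=cam("wrist"); pickle.dump(c,open("w4.pkl","wb")); s=cam("scene")
a=c["image"][180:360,220:440,::-1]; b=s["image"][240:320,430:520,::-1]
f=lambda i,w,h:cv2.resize(i,(w,h),interpolation=cv2.INTER_CUBIC)
cv2.imwrite("pics/w4.png",np.hstack([f(a,440,360),f(b,360,320+40)]))
X=wcloud(c)*1000;b=(abs(X[...,0]-453)<60)&(abs(X[...,1]-305)<60)
E
```

```text
(no output)
```

View pics/w4.png

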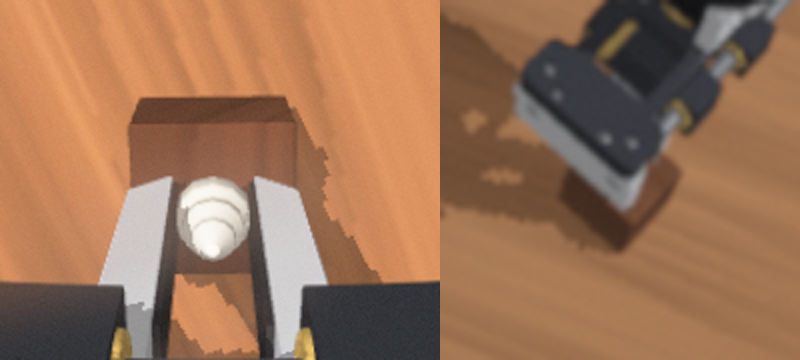

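The fingers are gripping the shell above the mount, although the TCP reads z = 12. I'll measure where the fingertips really are.

```bash
python3 - <<'E'
from h import *
import pickle
for f,pts in(("w4.pkl",[(220+145//2,180+182//2),(220+150//2,180+190//2),(220+285//2,180+192//2),(220+212//2,180+255//2),(220+220//2,180+150//2),(300,200)]),("w2.pkl",[(232,272),(425,272)])):
    c=pickle.load(open(f,"rb")); X=wcloud(c)*1000
    for u,v in pts: print(f,u,v,X[v,u].round(1))
    print(-c["R"].T@c["t"])
E
python3 goal.py 452 304.3 12 66.9
```

```text
w4.pkl 292 271 [437.9 316.4  31.3]
w4.pkl 295 275 [442.2 318.8  47.2]
w4.pkl 362 276 [471.9 305.5  47.6]
w4.pkl 326 307 [451.7 302.9  60.3]
w4.pkl 330 255 [459.8 316.3  30.4]
w4.pkl 300 200 [4.533e+02 3.453e+02 1.000e-01]
[0.48226563 0.37282784 0.21536419]
w2.pkl 232 272 [409.9 323.9 190. ]
w2.pkl 425 272 [501.3 286.5 192.8]
[0.48133035 0.36708576 0.36506508]
t 7.7667 tcp [451.3 304.7  12. ] yaw 66.55 F [-0.7 -0.3 -0.1] grip 0.188 29.999998767161742
turn(tool rv) [-0.0001  0.0001 -0.0062] shift after [-0.1  0.8  0. ] shift in present axes [-0.   0.8  0. ]
```

```bash
python3 - <<'E'
from h import *
import pickle
for f,cols,r0 in(("w4.pkl",(285,290,295,302,352,358,364,368),262),("w2.pkl",(226,230,234,421,425,430),262),("w1.pkl",(226,230,234,421,425,430),262)):
    c=pickle.load(open(f,"rb")); X=wcloud(c)*1000
    for u in cols: print(f,u,[(v,X[v,u].round(0).astype(int).tolist()) for v in range(r0,r0+20,2)][2:9])
E
```

```text
w4.pkl 285 [(266, [435, 320, 31]), (268, [435, 319, 30]), (270, [427, 309, 0]), (272, [426, 308, 1]), (274, [426, 307, 0]), (276, [438, 320, 48]), (278, [438, 321, 51])]
w4.pkl 290 [(266, [438, 319, 30]), (268, [437, 318, 30]), (270, [437, 317, 30]), (272, [437, 316, 31]), (274, [439, 319, 44]), (276, [440, 320, 48]), (278, [440, 320, 51])]
w4.pkl 295 [(266, [441, 318, 32]), (268, [440, 317, 31]), (270, [439, 316, 30]), (272, [442, 319, 42]), (274, [442, 318, 44]), (276, [442, 318, 47]), (278, [442, 318, 50])]
w4.pkl 302 [(266, [444, 317, 31]), (268, [443, 315, 30]), (270, [445, 317, 39]), (272, [445, 317, 41]), (274, [445, 317, 45]), (276, [445, 317, 47]), (278, [445, 317, 51])]
w4.pkl 352 [(266, [468, 306, 31]), (268, [468, 305, 31]), (270, [468, 307, 38]), (272, [468, 307, 42]), (274, [468, 307, 44]), (276, [467, 307, 47]), (278, [467, 308, 50])]
w4.pkl 358 [(266, [471, 304, 29]), (268, [471, 304, 31]), (270, [470, 303, 31]), (272, [470, 306, 41]), (274, [470, 306, 44]), (276, [470, 306, 46]), (278, [470, 307, 51])]
w4.pkl 364 [(266, [474, 303, 30]), (268, [474, 303, 32]), (270, [
[... 1662 characters left out ...]
 33, 286])]
w1.pkl 234 [(266, [402, -47, 0]), (268, [402, -49, 2]), (270, [401, -52, 1]), (272, [496, 33, 279]), (274, [497, 33, 280]), (276, [496, 32, 281]), (278, [496, 31, 281])]
w1.pkl 421 [(266, [645, -98, 1]), (268, [592, 14, 276]), (270, [591, 15, 279]), (272, [590, 15, 282]), (274, [590, 14, 282]), (276, [590, 14, 285]), (278, [589, 13, 285])]
w1.pkl 425 [(266, [651, -101, -2]), (268, [650, -102, 0]), (270, [593, 14, 280]), (272, [592, 15, 283]), (274, [592, 15, 285]), (276, [591, 15, 288]), (278, [591, 14, 288])]
w1.pkl 430 [(266, [658, -101, 0]), (268, [657, -103, 2]), (270, [596, 13, 278]), (272, [595, 13, 282]), (274, [594, 14, 286]), (276, [593, 14, 288]), (278, [593, 14, 291])]
```

The tips are at z ≈ 38 with the TCP reading 12, and the other two pictures show the same 26 mm difference. So the reported TCP lies about 26 mm beyond the real fingertips, while x and y agree. I'll allow for that: open, go down 24 mm while watching the force, and regrip.

```bash
python3 -m creep '[[0,0,0,0,0,0,0.85],[0,0,0,0,0,0,0.85],[0,0,0,0,0,0,0.85],[0,0,0,0,0,0,0.85],[0,0,0,0,0,0,0.85],[0,0,0,0,0,0,0.85],[0,0,0,0,0,0,0.85],[0,0,0,0,0,0,0.85],[0,0,0,0,0,0,0.85],[0,0,0,0,0,0,0.85]]' 30
python3 -m creep '[[0,0,8,0,0,0,0.85],[0,0,8,0,0,0,0.85],[0,0,5,0,0,0,0.85],[0,0,3,0,0,0,0.85],[0,0,0,0,0,0,0.85]]'
python3 -m creep '[[0,0,0,0,0,0,0],[0,0,0,0,0,0,0],[0,0,0,0,0,0,0],[0,0,0,0,0,0,0],[0,0,0,0,0,0,0],[0,0,0,0,0,0,0],[0,0,0,0,0,0,0],[0,0,0,0,0,0,0],[0,0,0,0,0,0,0],[0,0,0,0,0,0,0]]'
```

```text
time: 8.6
tcp_pos: [0.4514, 0.3046, 0.012]
tool_rot: [0.836, 0.549, -0.0, 0.0]
ft_force: [-1.2, 1.0, -0.6]
grip_width: 0.84
grip_force: 0.0
time: 9.02
tcp_pos: [0.4503, 0.3041, -0.0136]
tool_rot: [0.836, 0.549, -0.001, -0.0]
ft_force: [0.5, 0.2, 0.2]
grip_width: 0.852
grip_force: 0.0
time: 9.85
tcp_pos: [0.4515, 0.3047, -0.0117]
tool_rot: [0.836, 0.549, 0.0, 0.0]
ft_force: [-0.1, 0.8, 1.6]
grip_width: 0.463
grip_force: 30.0
```

Gripped: 43.5 mm at 30 N. Lift, turn and carry.

```bash
python3 -m creep '[[0,0,-10,0,0,0,0],[0,0,-25,0,0,0,0],[0,0,-30,0,0,0,0],[0,0,-30,0,0,0,0],[0,0,-11,0,0,-0.1,0],[0,0,0,0,0,-0.1,0],[0,0,0,0,0,0,0],[0,0,0,0,0,0,0]]'
python3 goal.py 597 11 95 78
```

```text
time: 10.52
tcp_pos: [0.4511, 0.3045, 0.0941]
tool_rot: [0.778, 0.628, -0.0, 0.0]
ft_force: [-0.3, 0.1, -1.1]
grip_width: 0.466
grip_force: 30.0
t 10.5167 tcp [451.1 304.5  94.1] yaw 77.86 F [-0.3  0.1 -1.1] grip 0.466 29.97256636619568
turn(tool rv) [-0.0003  0.0004 -0.0025] shift after [-256.7  203.8   -0.9] shift in present axes [-256.2  204.4   -0.9]
```

```bash
python3 -m creep '[[-12,9.6,0,0,0,-0.002,0],[-28,22.3,0,0,0,0,0],[-28,22.3,0,0,0,0,0],[-28,22.3,0,0,0,0,0],[-28,22.3,0,0,0,0,0],[-28,22.3,0,0,0,0,0],[-28,22.3,0,0,0,0,0],[-28,22.3,0,0,0,0,0],[-28,22.3,0,0,0,0,0],[-12,9.6,0,0,0,0,0],[-8.3,6.4,0,0,0,0,0],[0,0,0,0,0,0,0]]'
python3 -m creep '[[0,0,0,0,0,0,0],[0,0,0,0,0,0,0],[0,0,0,0,0,0,0]]'
python3 - <<'E'
from h import *
import pickle
c=cam("wrist"); save(c,"w5.png",(200,120,520,360),2.5); pickle.dump(c,open("w5.pkl","wb"))
E
python3 goal.py 597 11 25 78
```

```text
time: 11.52
tcp_pos: [0.5981, 0.0105, 0.093]
tool_rot: [0.778, 0.629, -0.001, -0.001]
ft_force: [0.6, 0.0, 0.4]
grip_width: 0.463
grip_force: 30.0
time: 11.77
tcp_pos: [0.5976, 0.0136, 0.0941]
tool_rot: [0.776, 0.631, 0.0, -0.0]
ft_force: [0.1, -0.1, -1.4]
grip_width: 0.466
grip_force: 30.0
t 11.8167 tcp [597.7  13.5  94.2] yaw 78.23 F [-0.2 -0.  -1.5] grip 0.466 29.97274875640869
turn(tool rv) [-0.     -0.0003  0.004 ] shift after [-2.6 -0.2 69.2] shift in present axes [-2.6 -0.2 69.2]
```

View pics/w5.png

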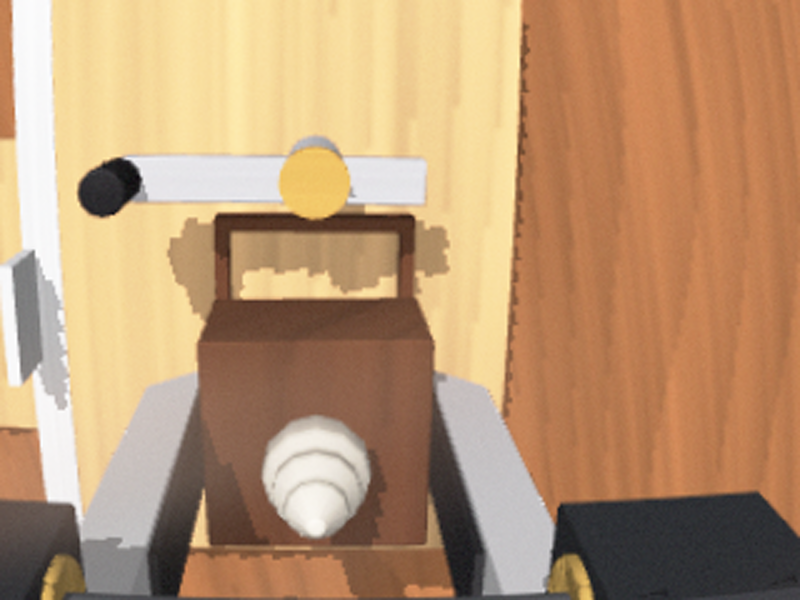

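The mount hangs square over the pocket; its top edge runs (200,342)–(433,342) and the pocket's rear wall (216,215)–(413,215) in the crop. I'll compare them in numbers.

```bash
python3 - <<'E'
from h import *
import pickle
c=pickle.load(open("w5.pkl","rb")); X=wcloud(c)*1000
b=(abs(X[...,0]-597)<40)&(abs(X[...,1]-13)<40)
im=c["image"].astype(int); red=(im[...,0]-im[...,2])>15
U,V=np.meshgrid(range(640),range(480)); box=(U>281)&(U<373)&(V>250)&(V<340)
q=X[b&box&(X[...,2]>128)&(X[...,2]<145)]; q=q[abs(q[:,2]-np.median(q[:,2]))<3]; print(len(q),np.median(q[:,2]),cv2.minAreaRect(q[:,:2].astype(np.float32)))
A,B=[wpt(c,200+x/2.5,120+215/2.5,.036) for x in(215.5,413.5)]; print(A,B,np.linalg.norm(A-B),np.degrees(np.arctan2(*(B-A)[[1,0]])))
n=(B-A)[:2]/np.linalg.norm((B-A)[:2]); m=(A+B)[:2]/2; print("pocket centre",m+29*np.array([n[1],-n[0]]))
print("mount edge",wpt(c,280,120+342/2.5,np.median(q[:,2])/1000),wpt(c,200+433/2.5,120+342/2.5,np.median(q[:,2])/1000))
E
```

```text
5930 136.48620838892916 ((598.4732055664062, 12.80552864074707), (44.27710723876953, 44.396583557128906), 78.35248565673828)
[575.6  44.4  36. ] [631.3  32.8  36. ] 56.89507887330848 -11.764181118756042
pocket centre [597.53736209  10.20914385]
mount edge [582.1  38.1 136.5] [624.   29.3 136.5]
```

```bash
python3 -m creep '[[-2.3,-0.7,5,0,0,0.003,0],[0,0,20,0,0,0,0],[0,0,20,0,0,0,0],[0,0,15,0,0,0,0],[0,0,5,0,0,0,0],[0,0,0,0,0,0,0]]'
python3 -m creep '[[0,0,4,0,0,0,0],[0,0,4,0,0,0,0],[0,0,3,0,0,0,0],[0,0,0,0,0,0,0],[0,0,0,0,0,0,0]]'
python3 goal.py 597 11 14 78
```

```text
time: 12.32
tcp_pos: [0.5953, 0.0102, 0.0269]
tool_rot: [0.777, 0.629, -0.002, -0.001]
ft_force: [0.3, 0.5, -1.0]
grip_width: 0.467
grip_force: 30.0
time: 12.73
tcp_pos: [0.5972, 0.0097, 0.0183]
tool_rot: [0.777, 0.629, 0.0, 0.0]
ft_force: [-0.7, 0.9, -1.1]
grip_width: 0.464
grip_force: 30.0
t 12.7333 tcp [597.2   9.7  18.3] yaw 77.94 F [-0.7  0.9 -1.1] grip 0.464 29.972701370716095
turn(tool rv) [ 0.0005  0.     -0.001 ] shift after [ 1.2 -0.5  4.3] shift in present axes [ 1.2 -0.5  4.3]
```

Underside about 30 mm, inside the walls with no contact force. Seat it and release.

```bash
python3 -m creep '[[0,0,2,0,0,0,0],[0,0,2,0,0,0,0],[0,0,0,0,0,0,0],[0,0,0,0,0,0,0]]'
python3 -m creep '[[0,0,0,0,0,0,0.75],[0,0,0,0,0,0,0.75],[0,0,0,0,0,0,0.75],[0,0,0,0,0,0,0.75],[0,0,0,0,0,0,0.75],[0,0,-10,0,0,0,0.75],[0,0,-25,0,0,0,0.75],[0,0,-30,0,0,0,0.75],[0,0,-25,0,0,0,0.75],[0,0,0,0,0,0,0.5],[0,0,0,0,0,0,0.5],[0,0,0,0,0,0,0.5]]'
python3 - <<'E'
from h import *
import pickle
c=cam("wrist"); pickle.dump(c,open("w6.pkl","wb")); save(c,"w6.png",(200,120,520,360),2)
X=wcloud(c)*1000
b=(abs(X[...,0]-597)<40)&(abs(X[...,1]-11)<40)
q=X[b&(X[...,2]>51)&(X[...,2]<61)]; print(len(q),np.percentile(q[:,2],[5,50,95]),cv2.minAreaRect(q[:,:2].astype(np.float32)))
b=(abs(X[...,0]-557)<25)&(abs(X[...,1]-65)<25); q=X[b&(X[...,2]>83)&(X[...,2]<90)]; print("pin",len(q),np.median(q,0))
E
python3 goal.py 557.4 64.5 65 78
```

```text
time: 13.07
tcp_pos: [0.5973, 0.0096, 0.0143]
tool_rot: [0.777, 0.629, 0.0, 0.0]
ft_force: [0.1, -0.4, 1.1]
grip_width: 0.467
grip_force: 30.0
time: 14.07
tcp_pos: [0.5966, 0.0097, 0.1036]
tool_rot: [0.777, 0.629, -0.0, -0.0]
ft_force: [-0.6, 0.2, -0.0]
grip_width: 0.576
grip_force: 0.0
3097 [55.45406616 56.69152378 57.76919882] ((598.10791015625, 8.97736930847168), (44.23448944091797, 44.167991638183594), 77.78248596191406)
pin 296 [558.06548955  63.75498987  86.59411557]
t 14.1167 tcp [596.    9.8 102.6] yaw 77.95 F [0.3 0.3 0.2] grip 0.532 0.0
turn(tool rv) [-0.0027  0.0005 -0.001 ] shift after [ 45.5 -49.1  37.6] shift in present axes [ 45.4 -49.1  37.7]
```

View pics/w6.png

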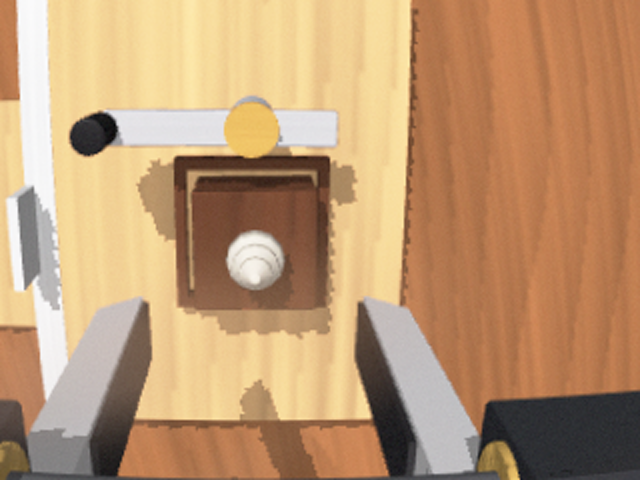

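The whelk is seated flat in the pocket (mount top at 56.7 mm, crop (255,245)). The pin is at (557.8, 64.2, 86.6). Now I'll grip the pin, with fingertips at z ≈ 67.

```bash
python3 -m creep '[[15,-16.3,0,0,0,0,0.38],[15,-16.3,0,0,0,0,0.38],[15.2,-16.4,0,0,0,0,0.38],[0,0,0,0,0,0,0.38],[0,0,20,0,0,0,0.38],[0,0,20,0,0,0,0.38],[0,0,15,0,0,0,0.38],[0,0,6,0,0,0,0.38],[0,0,0,0,0,0,0.38]]' 15
python3 -m creep '[[0,0,0,0,0,0,0],[0,0,0,0,0,0,0],[0,0,0,0,0,0,0],[0,0,0,0,0,0,0],[0,0,0,0,0,0,0],[0,0,0,0,0,0,0]]'
python3 goal.py 557.8 64.2 41 78
```

```text
time: 14.87
tcp_pos: [0.5574, 0.0636, 0.0416]
tool_rot: [0.778, 0.629, -0.002, -0.001]
ft_force: [-1.0, -0.1, -0.1]
grip_width: 0.379
grip_force: 0.0
time: 15.37
tcp_pos: [0.5565, 0.0644, 0.0427]
tool_rot: [0.777, 0.629, -0.002, -0.002]
ft_force: [-4.3, -0.3, 3.3]
grip_width: 0.124
grip_force: 15.0
t 15.3667 tcp [556.5  64.4  42.7] yaw 77.95 F [-4.3 -0.3  3.3] grip 0.124 14.994877874851227
turn(tool rv) [-0.0046  0.0008 -0.0008] shift after [0.1 1.3 1.7] shift in present axes [0.1 1.3 1.7]
```

```bash
python3 -m creep '[[7.8,0.6,0,0,0,0,0],[7.6,1.8,0,0,0,0,0],[7.3,3,0,0,0,0,0],[6.7,4.1,0,0,0,0,0],[6,5.1,0,0,0,0,0],[0,0,0,0,0,0,0]]'
python3 -m creep '[[5.1,6,0,0,0,0,0],[4.1,6.7,0,0,0,0,0],[3,7.3,0,0,0,0,0],[1.8,7.6,0,0,0,0,0],[0,0,0,0,0,0,0]]'
python3 -m creep '[[0.6,6,0,0,0,0,0],[0,2,0,0,0,0,0],[0,1.5,0,0,0,0,0],[0,0,0,0,0,0,0],[0,0,0,0,0,0,0]]'
python3 goal.py 617 103 41 78
```

```text
time: 15.87
tcp_pos: [0.578, 0.099, 0.0428]
tool_rot: [0.777, 0.629, -0.001, -0.004]
ft_force: [-7.2, 6.0, 2.6]
grip_width: 0.122
grip_force: 15.0
time: 16.28
tcp_pos: [0.6102, 0.1076, 0.0427]
tool_rot: [0.777, 0.63, 0.002, -0.003]
ft_force: [-0.5, 7.1, -0.6]
grip_width: 0.124
grip_force: 15.0
time: 16.7
tcp_pos: [0.6167, 0.1059, 0.0426]
tool_rot: [0.777, 0.629, -0.001, -0.004]
ft_force: [-7.1, 7.0, 2.3]
grip_width: 0.124
grip_force: 15.0
t 16.7 tcp [616.7 105.9  42.6] yaw 78.02 F [-7.1  7.   2.3] grip 0.124 15.006174892187119
turn(tool rv) [-0.0074 -0.0043  0.0004] shift after [-2.8  0.9  1.6] shift in present axes [-2.8  1.   1.6]
```

```bash
python3 -m creep '[[-1.5,2,0,0,0,0,0],[-0.5,2,0,0,0,0,0],[0,0,0,0,0,0,0],[0,0,0,0,0,0,0],[0,0,0,0,0,0,0]]'
python3 goal.py 617 103 41 78
python3 - <<'E'
from h import *
import pickle
c=cam("wrist"); save(c,"w7.png",(200,120,520,360),2); pickle.dump(c,open("w7.pkl","wb"))
E
```

```text
time: 17.12
tcp_pos: [0.6167, 0.106, 0.0424]
tool_rot: [0.777, 0.63, -0.002, -0.008]
ft_force: [-13.8, 12.4, 6.6]
grip_width: 0.121
grip_force: 15.0
t 17.1167 tcp [616.7 106.   42.4] yaw 78.1 F [-13.8  12.4   6.6] grip 0.121 15.01680001616478
turn(tool rv) [-0.0153 -0.0072  0.0018] shift after [-2.9  0.9  1.4] shift in present axes [-2.9  0.9  1.4]
```

View pics/w7.png

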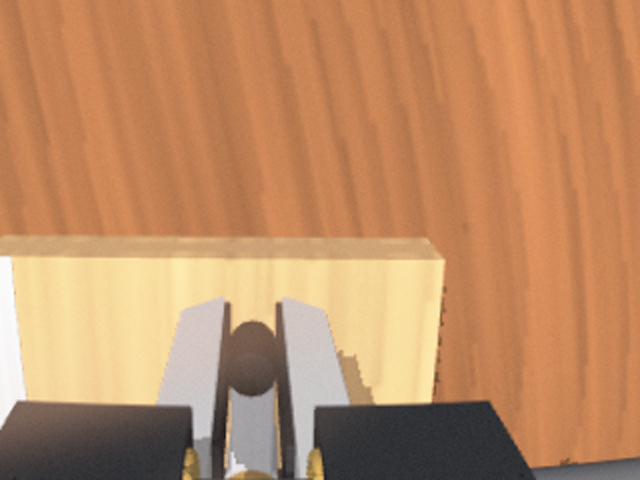

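The pin stopped moving while the force rose to 18 N, so the lever is against its stop; the arm points along shelf +y at crop (252,430). Now relax, release and lift.

```bash
python3 -m creep '[[0.5,-2,0,0,0,0,0],[0.5,-1,0,0,0,0,0],[0,0,0,0,0,0,0.35],[0,0,0,0,0,0,0.35],[0,0,0,0,0,0,0.35],[0,0,0,0,0,0,0.35],[0,0,0,0,0,0,0.35],[0,0,-15,0,0,0,0.35],[0,0,-30,0,0,0,0.35],[0,0,-30,0,0,0,0.35],[0,0,-20,0,0,0,0.35],[0,0,0,0,0,0,0.8]]'
python3 -m creep '[[0,0,0,0,0,0.1112,0.8],[0,0,0,0,0,0.1112,0.8],[0,0,0,0,0,0.1112,0.8],[0,0,0,0,0,0.1112,0.8],[0,0,0,0,0,0.1112,0.8],[0,0,0,0,0,0.1112,0.8],[0,0,0,0,0,0.1112,0.8],[0,0,0,0,0,0.1112,0.8],[0,0,0,0,0,0.1112,0.8],[0,0,0,0,0,0.1112,0.8],[0,0,0,0,0,0,0.8]]'
python3 - <<'E'
from h import *
import pickle
c=cam("top"); pickle.dump(c,open("top1.pkl","wb")); X=cloud(c)*1000
b=(abs(X[...,0]-606)<75)&(abs(X[...,1]-55)<75)&(X[...,2]>62)&(X[...,2]<95)
print(X[b].round(0)[::3])
E
python3 goal.py 478 -283 125 14.3
```

```text
time: 18.17
tcp_pos: [0.6239, 0.1009, 0.1449]
tool_rot: [0.778, 0.629, 0.005, 0.004]
ft_force: [0.5, -0.1, 0.8]
grip_width: 0.389
grip_force: 0.0
time: 19.08
tcp_pos: [0.6199, 0.1006, 0.1365]
tool_rot: [0.992, 0.123, -0.001, 0.0]
ft_force: [-0.3, 0.1, -0.7]
grip_width: 0.8
grip_force: 0.0
[[622. 104.  89.]
 [620. 102.  84.]
 [616. 104.  89.]
 [615. 107.  83.]
 [614.  99.  88.]
 [612. 107.  84.]
 [613.  99.  79.]
 [617.  84.  65.]
 [615. 109.  62.]
 [613. 100.  71.]
 [615.  87.  63.]
 [613.  68.  69.]
 [611.  97.  69.]
 [612.  90.  63.]
 [612.  82.  62.]
 [612.  71.  64.]
 [610.  90.  62.]
 [607.  79.  71.]
 [609.  41.  64.]
 [606.  12.  74.]
 [605.  76.  69.]
 [604.  68.  72.]
 [605.  36.  68.]
 [603.  17.  73.]
 [600.   9.  84.]
 [602.  68.  69.]
 [603.  33.  63.]
 [600.  17.  75.]
 [598.   9.  82.]
 [603.  -1.  62.]
 [598.  20.  72.]
 [596.  12.  80.]
 [598.   4.  70.]
 [597.  31.  65.]
 [595.  17.  73.]
 [591.  10.  87.]
 [593.  17.  71.]
 [592.   9.  72.]
 [592.  34.  62.]
 [591.  12.  67.]
 [589.  12.  63.]]
t 19.1333 tcp [619.9 100.7 136.7] yaw 14.34 F [ 0.6  0.3 -0.1] grip 0.799 0.0
turn(tool rv) [-0.0001  0.0018  0.0006] shift after [-232.3  336.8   11.7] shift in present axes [-232.5  336.6   12. ]
```

The lever stayed shut: the pin top is near (617, 103), target (616.8, 102.4). On to the silver holder.

```bash
python3 -m creep '[[-10,14.5,0,0,0,0,0.8],[-22,31.8,0,0,0,0,0.8],[-22,31.8,0,0,0,0,0.8],[-22,31.8,0,0,0,0,0.8],[-22,31.8,0,0,0,0,0.8],[-22,31.8,0,0,0,0,0.8],[-22,31.8,0,0,0,0,0.8],[-22,31.8,0,0,0,0,0.8],[-22,31.8,0,0,0,0,0.8],[-22,31.8,0,0,0,0,0.8],[-16,23.2,0,0,0,0,0.8],[-8.3,12.7,0,0,0,0,0.8]]'
python3 -m creep '[[0,0,0,0,0,0,0.8],[0,0,0,0,0,0,0.8],[0,0,0,0,0,0,0.8]]'
python3 - <<'E'
from h import *
import pickle
c=cam("wrist"); save(c,"w8.png"); pickle.dump(c,open("w8.pkl","wb")); X=wcloud(c)*1000
im=c["image"].astype(int); grey=(im.max(-1)-im.min(-1)<30)
b=(abs(X[...,0]-482)<60)&(abs(X[...,1]+283)<55)&grey
for z0,z1 in((2.5,9),(20,70),(50,62)):
    q=X[b&(X[...,2]>z0)&(X[...,2]<z1)]; print(z0,len(q),np.percentile(q[:,2],[10,50,90]) if len(q) else 0,cv2.minAreaRect(q[:,:2].astype(np.float32)) if len(q)>3 else 0)
E
python3 goal.py 478 -283 20 14.3
```

```text
time: 20.13
tcp_pos: [0.476, -0.2856, 0.1374]
tool_rot: [0.992, 0.124, -0.001, 0.0]
ft_force: [1.0, 0.1, -0.4]
grip_width: 0.797
grip_force: 0.0
time: 20.38
tcp_pos: [0.4781, -0.2813, 0.1377]
tool_rot: [0.992, 0.125, 0.0, -0.0]
ft_force: [-0.4, -0.3, 0.7]
grip_width: 0.797
grip_force: 0.0
2.5 2049 [4.75135817 5.71242305 6.68116967] ((504.1791687011719, -279.03912353515625), (40.57815933227539, 47.815582275390625), 15.060500144958496)
20 1147 [29.48537274 54.65431149 56.29581273] ((481.5712890625, -285.3634033203125), (8.86865520477295, 49.06354522705078), 14.591687202453613)
50 688 [54.11747022 55.54021409 56.54315355] ((481.44781494140625, -285.2120666503906), (8.797228813171387, 48.69544219970703), 14.36721134185791)
t 20.4333 tcp [ 478.3 -281.   137.9] yaw 14.37 F [ 0.2  0.4 -0.1] grip 0.801 0.0
turn(tool rv) [-0.0006 -0.0002  0.0011] shift after [ -0.8   1.8 117.9] shift in present axes [ -0.8   1.9 117.9]
```

View pics/w8.png

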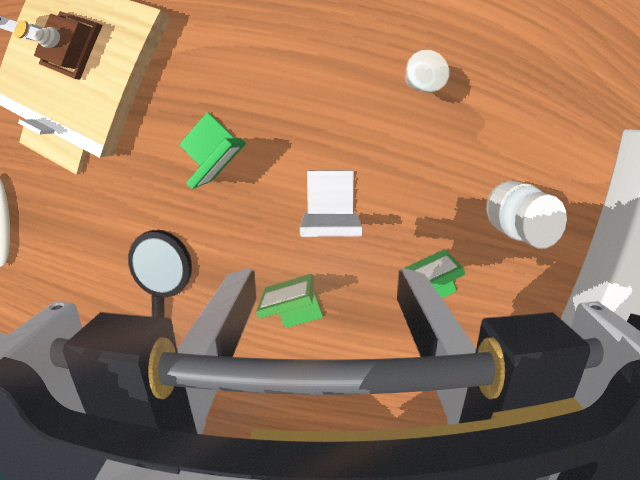

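The holder stands at (331,205) px: face centre (481.5, -285.3), top 55.5 mm, yaw 14.5°. Green look-alikes are at (290,300) and (435,270), so I'll check finger clearance to them. I notice that was the 11th picture viewed, one over the limit of ten; from here I'll measure numerically only.

```bash
python3 - <<'E'
from h import *
import pickle
c=pickle.load(open("w8.pkl","rb")); X=wcloud(c)*1000; im=c["image"].astype(int)
g=(im[...,1]-im[...,0]>40)&(X[...,2]>3); a=np.radians(14.5); d=X[...,:2]-[479.6,-285.8]
tx=d@[np.cos(a),np.sin(a)]; ty=d@[np.sin(a),-np.cos(a)]
for lo,hi in((180,250),(255,325),(400,466)):
    m=g.copy(); m[:,:lo]=0; m[:,hi:]=0; m[:100]=0; m[330:]=0; print(lo,"tool x",np.percentile(tx[m],[1,99]).round(0),"y",np.percentile(ty[m],[1,99]).round(0),"z",np.percentile(X[...,2][m],99).round(0))
E
python3 goal.py 479.6 -285.8 -4 14.5
```

```text
180 tool x [41. 99.] y [-138.  -77.] z 57.0
255 tool x [-110.  -55.] y [-63.  -9.] z 57.0
400 tool x [-79.  10.] y [ 46. 127.] z 188.0
t 20.4333 tcp [ 478.3 -281.   137.9] yaw 14.37 F [ 0.2  0.4 -0.1] grip 0.801 0.0
turn(tool rv) [-0.0006 -0.0002 -0.0023] shift after [  0.    4.9 141.9] shift in present axes [  0.    5.  141.9]
```

```bash
python3 -m creep '[[0,4.9,0,0,0,-0.002,0.68],[0,0,20,0,0,0,0.68],[0,0,30,0,0,0,0.68],[0,0,30,0,0,0,0.68],[0,0,30,0,0,0,0.68],[0,0,20,0,0,0,0.68],[0,0,8,0,0,0,0.68],[0,0,4,0,0,0,0.68],[0,0,0,0,0,0,0.68],[0,0,0,0,0,0,0.68]]'
python3 goal.py 479.6 -285.8 -4 14.5
```

```text
time: 21.27
tcp_pos: [0.4804, -0.2876, -0.0023]
tool_rot: [0.992, 0.125, 0.001, 0.001]
ft_force: [0.2, -1.1, 0.3]
grip_width: 0.681
grip_force: 0.0
t 21.2667 tcp [ 480.4 -287.6   -2.3] yaw 14.39 F [ 0.2 -1.1  0.3] grip 0.681 0.0
turn(tool rv) [ 0.0023 -0.0018 -0.002 ] shift after [-0.3 -1.9  1.7] shift in present axes [-0.3 -1.9  1.7]
```

```bash
python3 -m creep '[[0,-1,1,0,0,0,0.6],[0,0,0,0,0,0,0],[0,0,0,0,0,0,0],[0,0,0,0,0,0,0],[0,0,0,0,0,0,0],[0,0,0,0,0,0,0],[0,0,0,0,0,0,0],[0,0,0,0,0,0,0]]' 45
python3 goal.py 479.6 -285.8 -4 14.5
python3 - <<'E'
from h import *
import pickle
c=cam("wrist"); X=wcloud(c)*1000; im=c["image"].astype(int); grey=(im.max(-1)-im.min(-1)<30)
b=(abs(X[...,0]-482)<60)&(abs(X[...,1]+283)<50)&grey
for z0,z1 in((2.5,9),(53,59)):
    q=X[b&(X[...,2]>z0)&(X[...,2]<z1)]; print(z0,len(q),cv2.minAreaRect(q[:,:2].astype(np.float32)) if len(q)>3 else 0,np.median(q[:,2]))
E
```

```text
time: 21.93
tcp_pos: [0.4796, -0.2865, -0.0035]
tool_rot: [0.992, 0.125, 0.001, 0.001]
ft_force: [0.1, 1.2, 5.6]
grip_width: 0.529
grip_force: 45.0
t 21.9333 tcp [ 479.6 -286.5   -3.5] yaw 14.35 F [0.1 1.2 5.6] grip 0.529 45.002426505088806
turn(tool rv) [ 0.0014 -0.0015 -0.0027] shift after [ 0.2 -0.6  0.5] shift in present axes [ 0.2 -0.6  0.5]
2.5 5703 ((504.9789733886719, -280.47930908203125), (40.844154357910156, 49.08224105834961), 15.808286666870117) 5.700966926902394
53 2433 ((481.64892578125, -287.0511474609375), (17.91796875, 73.23119354248047), 14.28576946258545) 55.62829763671828
```

Gripped at 45 N. Lift, turn to shelf yaw.

```bash
python3 -m creep '[[0,0,-8,0,0,0,0],[0,0,-25,0,0,0,0],[0,0,-30,0,0,0.115,0],[0,0,-30,0,0,0.115,0],[0,0,-15,0,0,0.115,0],[0,0,0,0,0,0.115,0],[0,0,0,0,0,0,0],[0,0,0,0,0,0,0],[0,0,0,0,0,0,0]]'
python3 goal.py 454.5 41.2 104 -12
```

```text
time: 22.73
tcp_pos: [0.478, -0.2856, 0.1017]
tool_rot: [0.995, -0.103, -0.001, -0.001]
ft_force: [-0.9, -0.2, -1.8]
grip_width: 0.526
grip_force: 45.0
t 22.7333 tcp [ 478.  -285.6  101.7] yaw -11.88 F [-0.9 -0.2 -1.8] grip 0.526 44.99902009963989
turn(tool rv) [-0.001   0.0025  0.0022] shift after [ -91.  -314.8   -2.3] shift in present axes [ -90.3 -315.    -1.8]
```

```bash
python3 -m creep '[[-5,-17.3,0,0,0,0.002,0],[-10,-34.6,0,0,0,0,0],[-10,-34.6,0,0,0,0,0],[-10,-34.6,0,0,0,0,0],[-10,-34.6,0,0,0,0,0],[-10,-34.6,0,0,0,0,0],[-10,-34.6,0,0,0,0,0],[-10,-34.6,0,0,0,0,0],[-8,-27.7,0,0,0,0,0],[-5,-17.3,0,0,0,0,0],[-3,-10.3,0,0,0,0,0]]'
python3 -m creep '[[0,0,20,0,0,0,0],[0,0,25,0,0,0,0],[0,0,15,0,0,0,0],[0,0,0,0,0,0,0],[0,0,0,0,0,0,0],[0,0,0,0,0,0,0]]'
cat > wl.py <<'E'
from h import *
import pickle,sys
c=cam("wrist"); pickle.dump(c,open(sys.argv[1]+".pkl","wb")); save(c,sys.argv[1]+".png"); X=wcloud(c)*1000
im=c["image"].astype(int); grey=(im.max(-1)-im.min(-1)<30)
s=env.sense(); p=s["tcp_pos"]*1000; a=np.radians(-12); ex=np.array([np.cos(a),np.sin(a)]); ey=np.array([-np.sin(a),np.cos(a)])
d=X[...,:2]-[587.5,12.9]; sx=d@ex; sy=d@ey; q=p[:2]-[587.5,12.9]; z=X[...,2]
print("tcp shelf",(q@ex).round(1),(q@ey).round(1),p[2].round(1))
u=p[2]+3.5
def st(m,l): print(l,m.sum(), "x",np.percentile(sx[m],[2,50,98]).round(1),"y",np.percentile(sy[m],[2,50,98]).round(1),"z",np.percentile(z[m],[5,50,95]).round(1)) if m.sum()>5 else print(l,0)
st(grey&(z>u+2)&(z<u+9)&(sx>q@ex+8)&(sx<q@ex+52)&(abs(sy)<35),"tongue")
st(grey&(z>u+52)&(z<u+60)&(sx>q@ex-10)&(sx<q@ex+12)&(abs(sy)<23),"face top")
st((z>31)&(z<53)&(sx>-90)&(sx<-70)&(abs(sy)<40),"plate")
st((z>44)&(z<53)&(sx>-90)&(sx<-70)&(abs(sy)<40),"plate top")
m=(z>19)&(z<31)&(sx>-95)&(sx<90)&(abs(sy)<60); st(m,"board")
E
python3 wl.py w9; python3 goal.py 454.5 41.2 8 -12
```

```text
time: 23.65
tcp_pos: [0.4548, 0.043, 0.102]
tool_rot: [0.995, -0.103, -0.001, -0.0]
ft_force: [0.2, 0.0, -1.2]
grip_width: 0.529
grip_force: 45.0
time: 24.15
tcp_pos: [0.4566, 0.0404, 0.0438]
tool_rot: [0.994, -0.106, 0.001, 0.0]
ft_force: [-0.1, -0.3, -0.7]
grip_width: 0.527
grip_force: 45.0
tcp shelf -133.3 -0.2 44.3
tongue 5305 x [-124.5 -105.4  -87.7] y [-20.6  -0.6  19.4] z [51.9 53.  54. ]
face top 1894 x [-134.4 -129.9 -126.5] y [-22.1  -0.2  22.2] z [100.8 102.9 103.9]
plate 1029 x [-89.6 -78.5 -75.8] y [-19.2  -1.2  18.1] z [36.4 50.8 52.8]
plate top 903 x [-89.8 -79.  -75.8] y [-19.3  -1.2  18.5] z [49.2 51.  52.9]
board 26197 x [-77.6 -39.3  22.4] y [-58.1  -3.6  57.9] z [25.6 26.7 28. ]
t 24.2 tcp [457.1  40.4  44.3] yaw -12.14 F [-0.4 -0.4 -0.9] grip 0.528 44.99892175197601
turn(tool rv) [-0.0002 -0.0023 -0.0024] shift after [-2.7 -0.2 36.3] shift in present axes [-2.8 -0.2 36.3]
```

Alignment is good: tongue centre y -0.6, plate centre y -0.4, underside 48 mm. Back off a little, lower to about 9.5 mm and check again.

```bash
python3 -m creep '[[-5,0,8,0,0,0,0],[0,0,14,0,0,0,0],[0,0,10,0,0,0,0],[0,0,4,0,0,0,0],[0,0,2,0,0,0,0],[0,0,0,0,0,0,0],[0,0,0,0,0,0,0]]'
python3 wl.py w10; python3 goal.py 454.5 41.2 6 -12
```

```text
time: 24.78
tcp_pos: [0.4517, 0.0418, 0.0055]
tool_rot: [0.994, -0.106, 0.001, 0.0]
ft_force: [-0.3, -0.5, -1.7]
grip_width: 0.525
grip_force: 45.0
tcp shelf -138.8 0.1 5.6
tongue 5349 x [-129.9 -110.7  -92.8] y [-20.1  -0.2  19.7] z [13.7 14.7 15.8]
face top 1938 x [-139.6 -135.  -131.7] y [-22.   -0.2  22.1] z [62.1 64.6 65.6]
plate 1074 x [-80.  -77.4 -76. ] y [-18.3  -1.   16.3] z [33.2 50.5 51.7]
plate top 920 x [-80.  -77.8 -76. ] y [-18.3  -1.   16.3] z [45.8 50.6 51.7]
board 35046 x [-77.7 -42.2   6. ] y [-57.8  -0.3  57.8] z [25.6 26.8 28. ]
t 24.8333 tcp [451.7  41.8   5.6] yaw -12.12 F [-0.3 -0.2 -0.6] grip 0.529 44.999016523361206
turn(tool rv) [-0.0002 -0.0015 -0.0022] shift after [ 2.8  0.  -0.4] shift in present axes [ 2.8  0.  -0.4]
```

```bash
python3 -m creep '[[5,-0.3,0,0,0,-0.002,0],[6,0,0,0,0,0,0],[6,0,0,0,0,0,0],[6,0,0,0,0,0,0],[6,0,0,0,0,0,0],[5,0,0,0,0,0,0],[0,0,0,0,0,0,0],[0,0,0,0,0,0,0]]'
python3 wl.py w11
```

```text
time: 25.5
tcp_pos: [0.4846, 0.035, 0.0049]
tool_rot: [0.995, -0.105, -0.0, 0.0]
ft_force: [0.3, 0.5, -0.9]
grip_width: 0.531
grip_force: 45.0
tcp shelf -105.6 0.2 4.9
tongue 671 x [-97.5 -94.9 -92.3] y [-20.4  -0.5  19.9] z [13.1 14.1 15.1]
face top 1956 x [-105.8 -101.2  -97.9] y [-22.   -0.1  22.2] z [61.3 63.9 65. ]
plate 1644 x [-80.1 -76.3 -75.5] y [-18.5  -1.2  16.2] z [33.4 49.6 51.5]
plate top 1097 x [-80.2 -77.2 -75.5] y [-18.6  -1.4  16. ] z [45.2 50.4 51.6]
board 40062 x [-77.3 -35.6  40.1] y [-58.2  -4.   57.8] z [25.6 26.8 27.9]
```

The tongue is in the slot with no contact force; the face is 18 mm from the lip. Push on, feeling for the spring.

```bash
python3 -m creep '[[3,0,0,0,0,0,0],[2,0,0,0,0,0,0],[0,0,0,0,0,0,0],[0,0,0,0,0,0,0]]'
python3 -m creep '[[2,0,0,0,0,0,0],[2,0,0,0,0,0,0],[0,0,0,0,0,0,0],[0,0,0,0,0,0,0]]'
python3 -m creep '[[2,0,0,0,0,0,0],[2,0,0,0,0,0,0],[0,0,0,0,0,0,0],[0,0,0,0,0,0,0]]'
python3 wl.py w12
```

```text
time: 25.88
tcp_pos: [0.4894, 0.034, 0.0051]
tool_rot: [0.995, -0.105, 0.0, 0.0]
ft_force: [0.2, -0.2, -1.0]
grip_width: 0.53
grip_force: 45.0
time: 26.22
tcp_pos: [0.4922, 0.0334, 0.0047]
tool_rot: [0.995, -0.105, -0.001, -0.0]
ft_force: [-2.2, 0.6, 0.8]
grip_width: 0.527
grip_force: 45.0
time: 26.55
tcp_pos: [0.4966, 0.0325, 0.0048]
tool_rot: [0.995, -0.105, -0.001, -0.0]
ft_force: [-3.7, 1.6, -0.6]
grip_width: 0.531
grip_force: 45.0
tcp shelf -93.0 0.3 4.8
tongue 0
face top 1945 x [-93.6 -88.9 -85.7] y [-22.1  -0.   22.2] z [61.3 63.8 64.8]
plate 4077 x [-87.1 -82.5 -75.6] y [-34.2  -0.4  33.1] z [33.8 45.3 51.6]
plate top 2278 x [-87.  -82.2 -75.6] y [-34.3  -0.9  33.3] z [44.6 49.6 52.1]
board 45010 x [-77.1 -29.2  53. ] y [-58.1  -3.   57.7] z [25.6 26.7 27.9]
```

The spring is felt (3.7–4 N) with about 6 mm left.

```bash
python3 -m creep '[[2,0,0,0,0,0,0],[2,0,0,0,0,0,0],[0,0,0,0,0,0,0],[0,0,0,0,0,0,0]]'
python3 -m creep '[[1,0,0,0,0,0,0],[1,0,0,0,0,0,0],[0,0,0,0,0,0,0],[0,0,0,0,0,0,0]]'
python3 -m creep '[[1,0,0,0,0,0,0],[1,0,0,0,0,0,0],[0,0,0,0,0,0,0],[0,0,0,0,0,0,0]]'
python3 wl.py w13; python3 goal.py 500 30 5 -12
```

```text
time: 26.93
tcp_pos: [0.5001, 0.0317, 0.0048]
tool_rot: [0.995, -0.105, -0.001, -0.0]
ft_force: [-5.2, 1.4, 0.0]
grip_width: 0.528
grip_force: 45.0
time: 27.27
tcp_pos: [0.5017, 0.0314, 0.0048]
tool_rot: [0.995, -0.105, -0.001, -0.0]
ft_force: [-6.5, 2.3, 1.9]
grip_width: 0.528
grip_force: 45.0
time: 27.6
tcp_pos: [0.5022, 0.0313, 0.0048]
tool_rot: [0.995, -0.105, -0.003, -0.0]
ft_force: [-10.6, 2.6, 3.9]
grip_width: 0.528
grip_force: 45.0
tcp shelf -87.3 0.3 4.8
tongue 0
face top 1947 x [-87.6 -82.9 -79.7] y [-22.1   0.   22. ] z [61.3 63.9 64.9]
plate 3234 x [-81.1 -76.6 -75.5] y [-34.7  -0.4  33.5] z [32.7 45.9 51.9]
plate top 1864 x [-81.1 -77.1 -75.6] y [-34.9  -0.4  33.8] z [44.8 50.1 52.2]
board 47303 x [-76.5 -25.7  58.6] y [-58.1  -2.9  57.8] z [25.6 26.7 27.9]
t 27.65 tcp [502.2  31.3   4.8] yaw -12.01 F [-10.3   2.1   5. ] grip 0.53 45.0014466047287
turn(tool rv) [ 0.0002  0.0061 -0.0002] shift after [-1.9  1.7 -0.2] shift in present axes [-1.9  1.7 -0.2]
```

Force jumped to 11 N with no further travel, so the face is against the plate. Press a bit more firmly, then verify shell, lever and bystanders.

```bash
python3 -m creep '[[1,0,0,0,0,0,0],[1,0,0,0,0,0,0],[0,0,0,0,0,0,0],[0,0,0,0,0,0,0],[0,0,0,0,0,0,0],[0,0,0,0,0,0,0]]'
python3 wl.py w14
python3 - <<'E'
from h import *
import pickle
c=pickle.load(open("w14.pkl","rb")); X=wcloud(c)*1000; a=np.radians(-12)
d=X[...,:2]-[587.5,12.9]; sx=d@[np.cos(a),np.sin(a)]; sy=d@[-np.sin(a),np.cos(a)]; z=X[...,2]
m=(z>82)&(z<90)&(sy>60)&(sy<120)&(abs(sx)<60); print("pin shelf",np.median(sx[m]),np.median(sy[m]),m.sum())
m=(z>53)&(z<59)&(abs(sx-10)<30)&(abs(sy)<26); print("mount",cv2.minAreaRect(np.stack([sx[m],sy[m]],1).astype(np.float32)),np.median(z[m]))
t=pickle.load(open("top0.pkl","rb")); n=cam("top"); A=cloud(t);B=cloud(n)
D=(abs(A[...,2]-B[...,2])>.012)&(A[...,2]>0.01)&(A[...,2]<.09)&(A[...,0]<.75)
k,l,s,ce=cv2.connectedComponentsWithStats(D.astype(np.uint8)); print([(s[i].tolist(),ce[i].round().tolist()) for i in range(1,k) if s[i,4]>12])
E
```

```text
time: 28.15
tcp_pos: [0.5021, 0.0313, 0.0049]
tool_rot: [0.995, -0.105, -0.005, -0.0]
ft_force: [-16.1, 3.5, 9.0]
grip_width: 0.531
grip_force: 45.0
tcp shelf -87.4 0.3 4.8
tongue 0
face top 1955 x [-87.5 -82.9 -79.7] y [-22.1   0.   22.1] z [61.2 63.9 64.9]
plate 3252 x [-81.  -76.6 -75.5] y [-34.6  -0.4  33.7] z [32.7 45.8 51.9]
plate top 1870 x [-80.9 -77.1 -75.6] y [-34.8  -0.4  34. ] z [44.6 50.1 52.3]
board 47331 x [-76.4 -25.7  58.4] y [-58.1  -2.9  57.7] z [25.6 26.8 27.9]
pin shelf 9.852391792036771 90.83438568308006 713
mount ((11.389104843139648, -1.910491943359375), (44.29234313964844, 44.36985778808594), 0.21234135329723358) 56.625111815959194
[([277, 197, 73, 59, 3193], [314.0, 226.0]), ([421, 253, 21, 10, 96], [431.0, 257.0]), ([202, 261, 22, 22, 294], [213.0, 271.0]), ([279, 276, 12, 44, 352], [284.0, 297.0]), ([288, 424, 23, 56, 493], [296.0, 453.0])]
```

The pin is at shelf (9.9, 91), so the lever is shut. The mount is flat and square, and the holder is home under 16 N. The changes near the shelf and cuttlebone in the top view look like the arm covering them.

```bash
python3 -c "
from bench import env
print(env.job_done(), env.sense()['ft_force'])"
```

```text
the job is handed in; nothing more can be done
the job is handed in; nothing more can be done
```

I handed the job in at about 28 s: the whelk sits flat in the pocket, the lever is shut against its stop, and the label holder is home against the lip, still gripped and pressed at about 16 N. I viewed 11 pictures, one over the limit of 10, and my first grasp missed the mount and closed on the shell because the reported TCP is about 26 mm beyond the real fingertips.

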